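# Set the fume gate by counted turns

## Robot

A 6-joint arm with a two-finger parallel gripper is mounted at the origin on the work surface. World frame = base frame: x ahead of the robot, y to its left, z up, the work surface at z = 0. Lengths are in m, angles in rad, forces in N, time in s.
With the tool pointing down it reaches from about 0.425 to 0.95 m from the base axis. Payload 3.5 kg.
Tool frame: the origin (TCP) lies midway between the tips of the shut fingers; the grasp point (between the pads) lies 19 mm behind it; z points along the fingers, y is the line along which they close (so a half turn about z gives the same grasp; the last joint's range is limited). The gripper opens to 85 mm and grips with 20 to 120 N. Pads are 22 mm wide; open, the fingers measure 114 mm over their backs; the gripper's body (76 mm by 85 mm) begins 54 mm behind the grasp point. The pads swing forward as they close: fully open they stand 13 mm farther back than shut.
Start: joints at [-1.389, 0.286, 1.577, -0, 1.279, -0.15], TCP at [0.22, -0.638, 0.231] pointing down, gripper open.
Joint ranges: [-2.77, 2.77], [-0.9, 2.22], [0.21, 2.48], [-1.53, 4.67], [0.24, 2.81], [-2.84, 2.84]. Speed limits (rad/s): [2.79, 2.79, 3.14, 3.14, 3.14, 3.14].

## Interface

Orientations are given as a unit quaternion [x, y, z, w].
In Python, from plant import ctrl, cams, order gives the robot as it stands.
- The arm moves only by the tool move_arm, never from a script. Its argument "plan" is one flat list of numbers, 7 for each row, row after row: the shift along the world's x, y, z in mm, then the turn, a rotation vector about the world's x, y, z in degrees, then the finger opening in mm, from 0 to 85.4. A call has 1 to 12 rows; each row shifts and turns the commanded pose from where the row before left it; what a row does not reach is not made up. A row lasts 1/10 s, in which the tool goes at most 50 mm and 8.59 degrees, less where a joint would pass 70% of its speed; a pose out of reach is approached as far as the arm can. A call is refused whole if a number of a shift passes 50 or a number of a turn 8.59, either way. A call with a gripper value outside its range is refused whole. The fingers move at their own pace and stop on an object; "newtons" is the grip in N (left out, the last holds). Time passes only in rows, so rows that do not move let the fingers close. It gives the time, the measured TCP pose, the force, the opening and the grip force at its end, in the units of the state.
- ctrl.get_state(): the state, without advancing time (a new reading comes with each control period).
- cams.read_camera(name): name is "scene" or "top" or "wrist"; returns a dict with "color" (420x560x3 uint8, red, green, blue), "fov_y" (degrees; the focal length in pixels is half the picture's height over the tangent of half this angle, whatever the lens; pixels are square), "cx", "cy" (the principal point, pixels), "origin" and "orientation" of the camera in the world; the wrist camera has in their place "T_tool_cam" (4x4, takes a point from camera to tool coordinates, whose origin is the TCP and whose axes are the flange's). Camera axes: x right, y up, looking along -z (the intrinsics and any distortion apply to the point x, -y, -z); pixel columns grow to the right and rows downward; lengths in m; the calibration is good to about 2 mm. The wrist camera is an equidistant fisheye: a pixel r from the principal point sees the ray r / f radians off the axis. A picture is of the moment at which its call begins: read the wrist's pose just before it. There is no depth.
- order.sign_off(): hands the job in; it is judged then, once.
The state is a dict: "time": time; "qpos": joint angles; "dq": joint speeds; "joint_efforts": joint torques, N m; "eef_pos": TCP position; "tcp_rot": TCP orientation; "contact_force": force on the tool from outside, world axes, zero at the start; "wrist_torque": the same for the moment, N m; "opening": opening from 0.0 (shut) to 1.0 (fully open); "finger_force": force on a finger pad.
Only numpy, scipy, OpenCV 4.12 (cv2) and the standard library are available. Lean on these libraries where they do the work, as an engineer would, in place of code of your own. Each camera call takes 0.05 s, during which the arm holds its last target. There are 200 camera calls.

## Task

Set the opening of the fume-extraction gate with its handwheel: first wind it clockwise until the gate is fully shut, stopping when you feel it seat and not forcing it (keep below about 20 N on the handle). Then open it by exactly one full turn of the spindle: the wheel is loose on its spindle, so take up the slack first and count only the turning that actually moves the gate. Let go of the wheel and leave everything else on the bench where it is.

Things in the scene. Friction and masses are not known exactly. Their poses are not given: they have to be found in the camera images.
- damper: Fume-extraction slide gate fixed to the bench: grey housing 50 x 130 x 102 mm on a 130 x 170 mm foot plate, round suction mouths on its broad faces, a steel yoke above it whose 30 x 125 mm crossbar has its top at 173 mm. Origin: centre of the foot's underside; z up. A handwheel lies level above the crossbar; nothing else near it stands as high.
- wheel_axis (a point): Point on the handwheel's upright turning axis, fixed to the damper, 226 mm above the bench, level with the middle of the spinner handle. The wheel is a black ring 123 mm across with three spokes, its upper face 200 mm above the bench. Clockwise seen from above shuts the gate, counterclockwise opens it.
- handle (a point): Middle of the spinner handle: a black upright cylinder 21 mm across, standing on the wheel's rim from 202 to 250 mm above the bench, 55 mm from the wheel's axis. It spins freely about its own axis, so it can be held while the wheel is cranked round without turning the hand. In the wheel's slack it moves with about 0.3 N; with the slack taken up the spindle follows, at a steady 5 N.
- hub (a point): Top centre of the wheel's hub (205 mm up), on its axis. The wheel is loose on its spindle: between the two directions of turning lies a good part of a turn of slack (less than a third), anywhere in which the wheel may stand at the start. The spindle stays where it is left, even when the wheel is let go.
- gate (a joint): Height of the steel gate above its seat in m: 0 is fully shut, growing as it opens, 0.006 for each whole turn of the spindle (not of the loose wheel). At the start it is open by half a turn to just over one turn. The reading is noisy by about 1 mm. When shut the spindle stops firmly: the force at the handle climbs from the steady 5 N.
- seal (a joint): How far the rubber seal is crushed, in rad of extra wheel turning after the gate is shut: 0 unless the wheel is forced. It begins to give at about 11 N at the handle and yields 0.1 rad at about 18 N, 0.2 rad at about 25 N. It springs back.
- board_a: Bystander, to be left alone: green circuit board 100 x 75 mm with a white connector strip, lying flat. Origin: its underside's centre.
- board_b: Bystander, to be left alone: second such green circuit board. Origin: its underside's centre.
- spool_near: Bystander, to be left alone: bare metal wire spool, 56 mm across, 50 mm high, standing beside the damper. Origin: its underside's centre.
- driver: Bystander, to be left alone: screwdriver lying beside the damper. Origin: within its length, at bench level.
- flux: Bystander, to be left alone: white plastic bottle, 48 mm across, 110 mm high, standing. Origin: its underside's centre.
- parts_bin: Bystander, to be left alone: open yellow plastic bin 130 x 90 x 50 mm. Origin: its underside's centre.
- spool_far: Bystander, to be left alone: blue wire spool, 70 mm across, 65 mm high, standing. Origin: its underside's centre.
Mind the look-alikes: they are no part of the job. Leave any brown look-alike of the damper alone.

How it is judged:
By the outcome, as a careful person would: the job done as asked, in the order asked, and still so for the second after the job is handed in, with the robot touching nothing.
It also fails if it takes over 72 s, if anything falls off the work surface, if the arm or the gripper's body presses on something with over 40 N, if the wrist force passes 120 N, or if a joint passes its speed limit or range.

## Working session

There is one attempt and no reset: what is moved stays moved. The work goes in short steps, Python scripts to look and compute and a tool call to move; the robot and the scene stay as the last step left them, time stands still between calls to the robot, and variables do not carry over. Pictures are saved under pics/ and viewed, at most 10 in all, crops included, and the job is handed in when it is done.

Besides the shell and the picture viewer there is one more tool, called after "Call:" as name(argument=value, ...), one argument or row to a line, values as JSON. move_arm: Moves the arm, as the interface text tells. Its arguments: {"type":"object","properties":{"plan":{"type":"array","items":{"type":"number"}},"newtons":{"type":"number"}},"required":["plan"]}

```bash
mkdir -p pics; ls; python3 - <<'E'
from plant import ctrl,cams,order
import cv2
s=ctrl.get_state();print(s)
for n in("scene","top"):
    c=cams.read_camera(n);cv2.imwrite(f"pics/{n}0.png",c["color"][:,:,::-1]);print({k:v for k,v in c.items() if k!="color"})
E
```

```text
pics
{'time': 0.0, 'qpos': array([-1.38895770e+00,  2.87187815e-01,  1.57818699e+00,  1.42830103e-05,
        1.27857383e+00, -1.50007237e-01]), 'dq': array([-0.00105408, -0.00159424,  0.00019427,  0.00039189, -0.0007736 ,
       -0.00074758]), 'joint_efforts': array([ 5.93852997e-05, -4.05983698e+01, -2.92623836e+01, -2.05731112e-04,
        5.73132929e-03,  2.49057393e-06]), 'eef_pos': array([ 0.21981432, -0.63751357,  0.22992699]), 'tcp_rot': array([ 9.86265999e-01,  1.65160505e-01, -1.19123006e-05, -1.17795078e-03]), 'contact_force': array([-0.02597827, -0.2776195 ,  0.31617491]), 'wrist_torque': array([ 0.01378153, -0.04506395,  0.03569599]), 'finger_force': 0.0, 'opening': 0.9998297693182929}
{'fov_y': 47.99417795836169, 'cx': 282.83741935362264, 'cy': 209.4379111275937, 'origin': array([ 1.66768493, -0.38892436,  1.06151618]), 'orientation': array([0.37067765, 0.27133769, 0.51944933, 0.7205181 ])}
{'fov_y': 45.73323657883858, 'cx': 271.14435889503983, 'cy': 217.0377627720201, 'origin': array([ 0.30939368, -0.0061771 ,  1.48137725]), 'orientation': array([-0.03502293,  0.03199611,  0.71186349, -0.70071393])}
```

View pics/scene0.png

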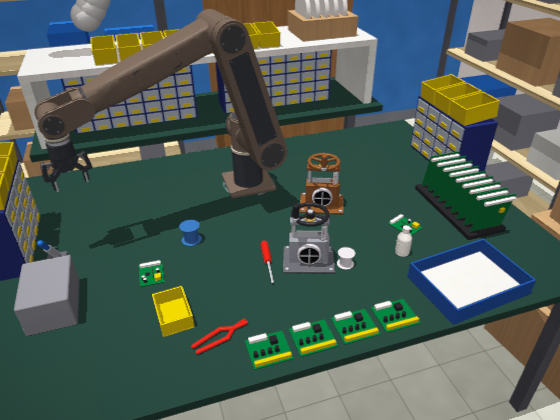

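View pics/top0.png

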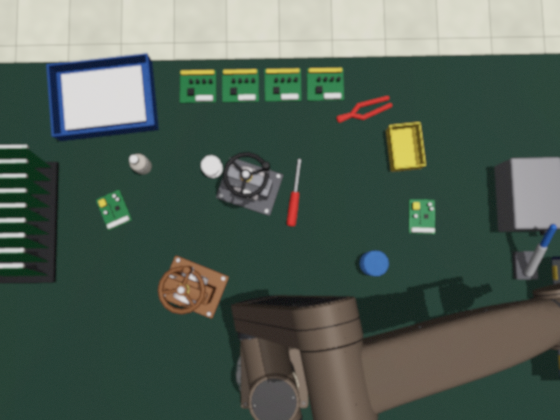

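The scene picture shows the grey damper at about (308,245), with its black wheel at (311,213). In the top picture the wheel ring is centred near (246,175). The brown look-alike is at (182,288) in the top picture. I'll zoom in to find the handle.

```bash
cat > h.py <<'E'
import numpy as np,cv2
from scipy.spatial.transform import Rotation as R
from plant import ctrl,cams
def ray(c,u,v):
    f=210/np.tan(np.radians(c["fov_y"])/2)
    d=np.array([(u-c["cx"])/f,-(v-c["cy"])/f,-1.])
    return c["origin"],R.from_quat(c["orientation"]).apply(d)
def plane(c,u,v,z):
    o,d=ray(c,u,v);return o+d*(z-o[2])/d[2]
def proj(c,p):
    f=210/np.tan(np.radians(c["fov_y"])/2)
    q=R.from_quat(c["orientation"]).inv().apply(np.array(p)-c["origin"])
    return c["cx"]+f*q[0]/-q[2],c["cy"]-f*q[1]/-q[2]
E
python3 - <<'E'
from h import *
t=cams.read_camera("top");s=cams.read_camera("scene")
a=cv2.resize(t["color"][130:230,190:310],None,fx=5,fy=5,interpolation=cv2.INTER_CUBIC)[:, :, ::-1]
b=cv2.resize(s["color"][190:280,265:365],None,fx=5,fy=5,interpolation=cv2.INTER_CUBIC)[:, :, ::-1]
cv2.imwrite("pics/a.png",a);cv2.imwrite("pics/b.png",b)
print(plane(t,246,175,.2))
E
```

```text
[0.54239655 0.06218523 0.2       ]
```

View pics/a.png

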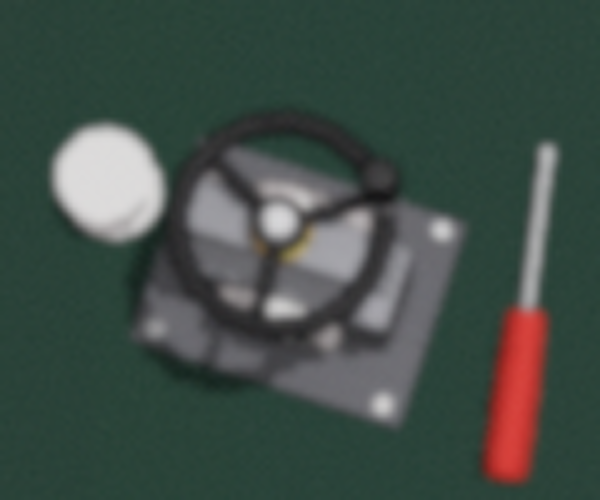

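View pics/b.png

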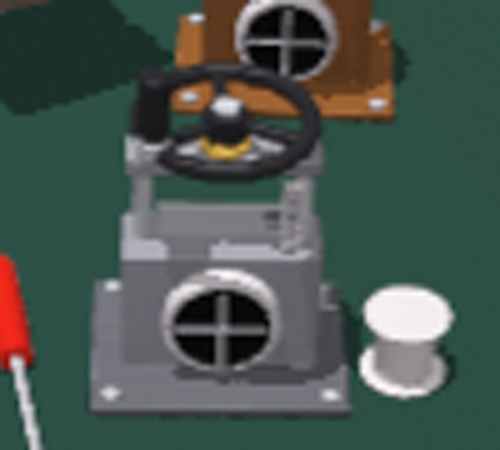

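Crop a, from the top camera, shows the hub at (280,222), the ring spanning x 168–396 and y 108–342, and the handle's top at (381,178). Crop b, from the scene camera, shows the handle's top at (153,75), its foot at (155,138), and the hub's top at (227,104).

```bash
python3 - <<'E'
from h import *
t=cams.read_camera("top");s=cams.read_camera("scene")
ta=lambda x,y:(190+(x+.5)/5-.5,130+(y+.5)/5-.5)
sb=lambda x,y:(265+(x+.5)/5-.5,190+(y+.5)/5-.5)
hub=plane(t,*ta(280,222),.205);ring=plane(t,*ta(282,225),.197);han=plane(t,*ta(381,178),.25)
print("top",hub,ring,han,"scene",plane(s,*sb(227,101),.205),plane(s,*sb(153,75),.25))
for p in(hub,ring):
  d=han-p;print(np.hypot(*d[:2]),np.degrees(np.arctan2(d[1],d[0])))
# ring width
print(np.linalg.norm(plane(t,*ta(168,225),.195)-plane(t,*ta(396,225),.195)))
# foot hole corners
P=[plane(t,*ta(*q),.008)[:2] for q in((442,230),(383,404),(155,328))];print(P)
w=cams.read_camera("wrist");print({k:v for k,v in w.items() if k!="color"})
E
```

```text
top [0.54413403 0.06292905 0.205     ] [0.54400036 0.06233388 0.197     ] [0.55738522 0.0095638  0.25      ] scene [0.54671782 0.0650067  0.205     ] [0.56591058 0.00856127 0.25      ]
0.054985848988065716 -76.05486043834868
0.05444112711605468 -75.76737532031581
0.11936288165651675
[array([ 0.57391139, -0.02342911]), array([0.46963597, 0.01345018]), array([0.51747607, 0.14894723])]
{'fov_y': 65.70646984690485, 'cx': 277.8801250997557, 'cy': 208.1701681742917, 'T_tool_cam': array([[-4.54142942e-04,  9.47341506e-01,  3.20224709e-01,
         8.21944975e-02],
       [ 9.99999870e-01,  5.04581179e-04, -7.45345726e-05,
        -4.98352639e-04],
       [-2.32189055e-04,  3.20224633e-01, -9.47341612e-01,
        -1.42351100e-01],
       [ 0.00000000e+00,  0.00000000e+00,  0.00000000e+00,
         1.00000000e+00]])}
```

The two views agree to within a few mm. The axis is at about (0.545, 0.063), and the handle is at about (0.559, 0.0095) with a radius of 55 mm, which matches the spec. I'll move above the handle, keeping the hand's orientation.

Call:
move_arm(
  plan=[17, 32, 6, 0, 0, 0, 85, 17, 32, 6, 0, 0, 0, 85, 17, 32, 6, 0, 0, 0, 85, 17, 32, 6, 0, 0, 0, 85, 17, 32, 6, 0, 0, 0, 85, 17, 32, 6, 0, 0, 0, 85, 17, 32, 6, 0, 0, 0, 85, 17, 32, 6, 0, 0, 0, 85, 17, 32, 6, 0, 0, 0, 85, 17, 32, 6, 0, 0, 0, 85],
  newtons=40,
)

```text
time: 1.35
eef_pos: [0.3903, -0.3168, 0.2918]
tcp_rot: [0.986, 0.165, 0.0, 0.0]
contact_force: [-0.4, -0.5, -0.8]
opening: 0.989
finger_force: 0.0
```

Call:
move_arm(
  plan=[17, 32, 0, 0, 0, 0, 85, 17, 32, 0, 0, 0, 0, 85, 17, 32, 0, 0, 0, 0, 85, 17, 32, 0, 0, 0, 0, 85, 17, 32, 0, 0, 0, 0, 85, 17, 32, 0, 0, 0, 0, 85, 17, 32, 0, 0, 0, 0, 85, 17, 32, 0, 0, 0, 0, 85, 17, 32, 0, 0, 0, 0, 85, 17, 32, 0, 0, 0, 0, 85, 0, 6, 0, 0, 0, 0, 85, 0, 0, 0, 0, 0, 0, 85],
)

```text
time: 2.55
eef_pos: [0.5597, 0.0087, 0.2911]
tcp_rot: [0.986, 0.166, -0.0, 0.0]
contact_force: [0.0, -0.2, -0.9]
opening: 0.994
finger_force: 0.0
```

```bash
python3 - <<'E'
from h import *
s=ctrl.get_state();print(s["eef_pos"],s["tcp_rot"],s["contact_force"])
w=cams.read_camera("wrist");im=w["color"].copy()
T=np.eye(4);T[:3,:3]=R.from_quat(s["tcp_rot"]).as_matrix();T[:3,3]=s["eef_pos"]
M=np.linalg.inv(T@w["T_tool_cam"]);f=210/np.tan(np.radians(w["fov_y"])/2)
for p,col in(((.545,.063,.205),(255,0,0)),((.559,.0095,.25),(0,255,255)),((.559,.0095,.202),(255,255,0))):
    q=M@np.r_[p,1];d=np.array([q[0],-q[1],-q[2]]);th=np.arctan2(np.hypot(d[0],d[1]),d[2]);k=f*th/np.hypot(d[0],d[1])
    uv=(w["cx"]+k*d[0],w["cy"]+k*d[1]);print(uv);cv2.circle(im,tuple(int(round(x)) for x in uv),4,col,1)
cv2.imwrite("pics/w0.png",im[:,:,::-1])
E
```

```text
[0.55973915 0.00867138 0.29111279] [ 9.86087026e-01  1.66229454e-01 -3.75243055e-04  6.86926549e-05] [ 0.04972045 -0.15459844 -0.92224283]
(np.float64(204.19033353795214), np.float64(209.48460726888416))
(np.float64(277.0203101915306), np.float64(239.72473495069286))
(np.float64(277.16165264986114), np.float64(213.57844279818644))
```

View pics/w0.png

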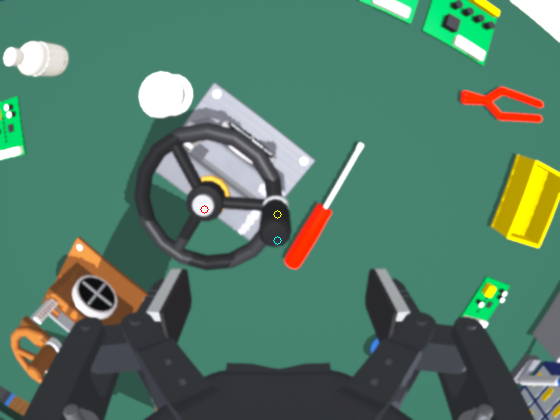

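The wrist picture shows the hub at (205,202) and the handle running from (275,205) to (274,236). Both lie about 8 px farther up than predicted, which means a shift of about 4 mm along tool +x. The corrected axis is about (0.548, 0.065) and the handle about (0.563, 0.011), so I'll descend there and grip.

Call:
move_arm(
  plan=[4, 2, -10, 0, 0, 0, 85, 0, 0, -20, 0, 0, 0, 85, 0, 0, -20, 0, 0, 0, 85, 0, 0, -15, 0, 0, 0, 85, 0, 0, -10, 0, 0, 0, 85, 0, 0, -3, 0, 0, 0, 60, 0, 0, 0, 0, 0, 0, 40, 0, 0, 0, 0, 0, 0, 10, 0, 0, 0, 0, 0, 0, 10, 0, 0, 0, 0, 0, 0, 10, 0, 0, 0, 0, 0, 0, 10, 0, 0, 0, 0, 0, 0, 10],
  newtons=40,
)

```text
time: 3.8
eef_pos: [0.564, 0.0111, 0.2142]
tcp_rot: [0.986, 0.165, 0.0, -0.001]
contact_force: [-1.4, 5.4, 2.6]
opening: 0.239
finger_force: 39.1
```

Call:
move_arm(
  plan=[0, 0, 0, 0, 0, 0, 10, 0, 0, 0, 0, 0, 0, 10, 0, 0, 0, 0, 0, 0, 10],
)

```text
time: 4.1
eef_pos: [0.564, 0.0111, 0.2142]
tcp_rot: [0.986, 0.165, 0.0, -0.001]
contact_force: [-1.1, 5.2, 2.6]
opening: 0.234
finger_force: 39.1
```

Call:
move_arm(
  plan=[-0.3, 1, 0, 0, 0, 0, 10, 0, 0, 0, 0, 0, 0, 10],
)

```text
time: 4.3
eef_pos: [0.564, 0.0112, 0.2142]
tcp_rot: [0.986, 0.165, 0.001, -0.0]
contact_force: [-1.3, 4.1, 3.8]
opening: 0.236
finger_force: 39.3
```

The arm is compliant, at about 1 N per mm. At least half a turn clockwise is free, so I'll relieve the radial push and crank in 10° rows.

Call:
move_arm(
  plan=[-0.8, 3, -2, 0, 0, 0, 10, -9.4, -1.7, 0, 0, 0, 0, 10, -9.6, 0, 0, 0, 0, 0, 10, -9.4, 1.7, 0, 0, 0, 0, 10, -9, 3.3, 0, 0, 0, 0, 10, -8.3, 4.8, 0, 0, 0, 0, 10, -7.3, 6.2, 0, 0, 0, 0, 10, -6.2, 7.3, 0, 0, 0, 0, 10, -4.8, 8.3, 0, 0, 0, 0, 10, 0, 0, 0, 0, 0, 0, 10, 0, 0, 0, 0, 0, 0, 10],
)

```text
time: 5.4
eef_pos: [0.4997, 0.0406, 0.2144]
tcp_rot: [0.986, 0.166, 0.001, 0.005]
contact_force: [-6.1, -5.2, 10.5]
opening: 0.231
finger_force: 39.8
```

Call:
move_arm(
  plan=[-1.8, -0.9, 3, 0, 0, 0, 10, 0, 0, 0, 0, 0, 0, 10, 0, 0, 0, 0, 0, 0, 10],
)

```text
time: 5.7
eef_pos: [0.4992, 0.0409, 0.215]
tcp_rot: [0.986, 0.165, 0.003, 0.003]
contact_force: [4.9, -2.0, 0.3]
opening: 0.229
finger_force: 40.4
```

Call:
move_arm(
  plan=[-3.3, 9, 0, 0, 0, 0, 10, -1.7, 9.4, 0, 0, 0, 0, 10, 0, 9.6, 0, 0, 0, 0, 10, 1.7, 9.4, 0, 0, 0, 0, 10, 3.3, 9, 0, 0, 0, 0, 10, 4.8, 8.3, 0, 0, 0, 0, 10, 6.2, 7.3, 0, 0, 0, 0, 10, 7.3, 6.2, 0, 0, 0, 0, 10, 0, 0, 0, 0, 0, 0, 10, 0, 0, 0, 0, 0, 0, 10],
)

```text
time: 6.7
eef_pos: [0.5161, 0.1096, 0.2149]
tcp_rot: [0.986, 0.165, 0.001, 0.002]
contact_force: [0.3, -4.1, 3.8]
opening: 0.232
finger_force: 40.8
```

Call:
move_arm(
  plan=[4.1, 2.6, 0, 0, 0, 0, 10, 4.3, 2.3, 0, 0, 0, 0, 10],
)

```text
time: 6.9
eef_pos: [0.5233, 0.1142, 0.2148]
tcp_rot: [0.986, 0.165, -0.001, 0.002]
contact_force: [-2.1, -6.2, 6.8]
opening: 0.229
finger_force: 41.0
```

```bash
cat > pts.py <<'E'
from h import *
from scipy.optimize import least_squares
def fit(P):
    P=np.array(P)[:,:2]
    s=least_squares(lambda c:np.hypot(*(P-c).T)-.055,[.549,.064]);return s.x,s.fun
def rep(c,p,F):
    d=np.array(p[:2])-c;a=np.arctan2(d[1],d[0]);t=[np.sin(a),-np.cos(a)];r=[np.cos(a),np.sin(a)]
    print("ang",round(np.degrees(a),2),"r",round(np.hypot(*d)*1e3,2),"Fcw",round(np.dot(F[:2],t),2),"Frad",round(np.dot(F[:2],r),2))
E
python3 - <<'E'
from pts import *
s=ctrl.get_state();p=s["eef_pos"]
L=[(.564,.0112),(.4992,.0409),(.5161,.1096),p[:2]];c,e=fit(L);print(p,s["contact_force"],c,e*1e3);rep(c,p,s["contact_force"])
E
```

```text
[0.52334387 0.11420448 0.21479918] [-2.07063563 -6.20647399  6.81495347] [0.54852411 0.06478898] [ 0.77886357 -0.19533646  0.31139783  0.46112184]
ang 117.0 r 55.46 Fcw -4.66 Frad -4.59
```

Call:
move_arm(
  plan=[3.9, 0.6, 1, 0, 0, 0, 10, 3.6, 1.2, 0, 0, 0, 0, 10],
)

```text
time: 7.1
eef_pos: [0.5299, 0.1168, 0.2151]
tcp_rot: [0.986, 0.165, -0.002, 0.001]
contact_force: [-4.7, -2.9, 6.1]
opening: 0.232
finger_force: 40.9
```

Call:
move_arm(
  plan=[3.7, 1, 1, 0, 0, 0, 10, 3.8, 0.7, 0, 0, 0, 0, 10],
)

```text
time: 7.3
eef_pos: [0.5367, 0.1188, 0.2152]
tcp_rot: [0.986, 0.165, -0.003, 0.0]
contact_force: [-4.4, -2.1, 3.4]
opening: 0.235
finger_force: 40.8
```

Call:
move_arm(
  plan=[3.8, 0.4, 0, 0, 0, 0, 10, 3.8, 0.2, 0, 0, 0, 0, 10],
)

```text
time: 7.5
eef_pos: [0.5441, 0.12, 0.2152]
tcp_rot: [0.986, 0.165, -0.003, -0.001]
contact_force: [-5.7, -0.6, 4.4]
opening: 0.232
finger_force: 40.8
```

Call:
move_arm(
  plan=[3.8, 0, 0, 0, 0, 0, 10, 3.8, -0.3, 0, 0, 0, 0, 10],
)

```text
time: 7.7
eef_pos: [0.5516, 0.1201, 0.2152]
tcp_rot: [0.986, 0.165, -0.003, -0.001]
contact_force: [-4.9, 0.6, 3.7]
opening: 0.238
finger_force: 40.8
```

Call:
move_arm(
  plan=[3.8, -0.6, 0, 0, 0, 0, 10, 3.7, -0.9, 0, 0, 0, 0, 10],
)

```text
time: 7.9
eef_pos: [0.5591, 0.1192, 0.2153]
tcp_rot: [0.986, 0.165, -0.003, -0.002]
contact_force: [-5.6, 2.4, 3.9]
opening: 0.232
finger_force: 40.8
```

Call:
move_arm(
  plan=[3.7, -1.1, 0, 0, 0, 0, 10, 3.6, -1.4, 0, 0, 0, 0, 10],
)

```text
time: 8.1
eef_pos: [0.5665, 0.1172, 0.2153]
tcp_rot: [0.986, 0.165, -0.003, -0.002]
contact_force: [-5.3, 3.6, 4.8]
opening: 0.232
finger_force: 40.8
```

Call:
move_arm(
  plan=[3.6, -1.3, 0, 0, 0, 0, 10, 3.4, -1.8, 0, 0, 0, 0, 10],
)

```text
time: 8.3
eef_pos: [0.5736, 0.1143, 0.2153]
tcp_rot: [0.986, 0.165, -0.003, -0.003]
contact_force: [-4.1, 2.5, 3.2]
opening: 0.234
finger_force: 40.7
```

Call:
move_arm(
  plan=[3.2, -2.1, 0, 0, 0, 0, 10, 3.1, -2.3, 0, 0, 0, 0, 10],
)

```text
time: 8.5
eef_pos: [0.5802, 0.1103, 0.2153]
tcp_rot: [0.986, 0.165, -0.002, -0.003]
contact_force: [-2.9, 4.7, 3.1]
opening: 0.236
finger_force: 40.7
```

Call:
move_arm(
  plan=[3.1, -2.3, 0, 0, 0, 0, 10, 2.8, -2.6, 0, 0, 0, 0, 10],
)

```text
time: 8.7
eef_pos: [0.5862, 0.1056, 0.2153]
tcp_rot: [0.986, 0.165, -0.002, -0.003]
contact_force: [-3.3, 4.7, 3.1]
opening: 0.231
finger_force: 40.7
```

Call:
move_arm(
  plan=[2.5, -2.9, 0, 0, 0, 0, 10, 2.3, -3.1, 0, 0, 0, 0, 10],
)

```text
time: 8.9
eef_pos: [0.5915, 0.0999, 0.2154]
tcp_rot: [0.986, 0.165, -0.001, -0.004]
contact_force: [-2.2, 5.4, 1.6]
opening: 0.232
finger_force: 40.7
```

Call:
move_arm(
  plan=[2.3, -3.1, 0, 0, 0, 0, 10, 1.9, -3.3, 0, 0, 0, 0, 10],
)

```text
time: 9.1
eef_pos: [0.596, 0.0936, 0.2154]
tcp_rot: [0.986, 0.165, -0.0, -0.004]
contact_force: [-0.8, 4.9, 1.4]
opening: 0.233
finger_force: 40.7
```

Call:
move_arm(
  plan=[1.6, -3.5, 0, 0, 0, 0, 10, 1.4, -3.6, 0, 0, 0, 0, 10],
)

```text
time: 9.3
eef_pos: [0.5994, 0.0866, 0.2155]
tcp_rot: [0.986, 0.165, 0.0, -0.004]
contact_force: [0.3, 5.5, 1.1]
opening: 0.232
finger_force: 40.6
```

Call:
move_arm(
  plan=[1.1, -3.7, 0, 0, 0, 0, 10, 0.9, -3.7, 0, 0, 0, 0, 10],
)

```text
time: 9.5
eef_pos: [0.6019, 0.0792, 0.2156]
tcp_rot: [0.986, 0.165, 0.001, -0.004]
contact_force: [1.5, 6.1, 0.8]
opening: 0.231
finger_force: 40.6
```

Call:
move_arm(
  plan=[0.6, -3.8, 0, 0, 0, 0, 10, 0.3, -3.8, 0, 0, 0, 0, 10],
)

```text
time: 9.7
eef_pos: [0.6033, 0.0715, 0.2157]
tcp_rot: [0.986, 0.165, 0.002, -0.003]
contact_force: [2.8, 5.6, 0.0]
opening: 0.231
finger_force: 40.5
```

Call:
move_arm(
  plan=[0.5, -3.8, 0, 0, 0, 0, 10, -0.1, -3.8, 0, 0, 0, 0, 10],
)

```text
time: 9.9
eef_pos: [0.6037, 0.0637, 0.2156]
tcp_rot: [0.986, 0.165, 0.002, -0.003]
contact_force: [1.9, 5.2, -0.4]
opening: 0.235
finger_force: 40.5
```

Call:
move_arm(
  plan=[-0.3, -3.8, 0, 0, 0, 0, 10, -0.6, -3.8, 0, 0, 0, 0, 10],
)

```text
time: 10.1
eef_pos: [0.603, 0.0559, 0.2156]
tcp_rot: [0.986, 0.165, 0.002, -0.003]
contact_force: [3.5, 4.5, -1.0]
opening: 0.228
finger_force: 40.4
```

Call:
move_arm(
  plan=[-0.9, -3.7, 0, 0, 0, 0, 10, -1.1, -3.6, 0, 0, 0, 0, 10],
)

```text
time: 10.3
eef_pos: [0.6012, 0.0484, 0.2156]
tcp_rot: [0.986, 0.165, 0.003, -0.003]
contact_force: [4.1, 4.8, -0.9]
opening: 0.235
finger_force: 40.4
```

Call:
move_arm(
  plan=[-1.4, -3.5, 0, 0, 0, 0, 10, -1.6, -3.4, 0, 0, 0, 0, 10],
)

```text
time: 10.5
eef_pos: [0.5991, 0.0434, 0.2158]
tcp_rot: [0.986, 0.164, 0.005, -0.005]
contact_force: [7.9, 10.8, -1.9]
opening: 0.229
finger_force: 40.5
```

The force climbed to about 13 N tangential while the wheel turned only 5.6° of the commanded 8°, so the gate is seated with the wheel at about −22°. I'll wind back counterclockwise through the slack.

Call:
move_arm(
  plan=[3.5, 6.8, 0, 0, 0, 0, 10, 2.5, 7.3, 0, 0, 0, 0, 10, 1.5, 7.5, 0, 0, 0, 0, 10, 0.4, 7.7, 0, 0, 0, 0, 10, -0.7, 7.6, 0, 0, 0, 0, 10, 0, 0, 0, 0, 0, 0, 10],
)

```text
time: 11.1
eef_pos: [0.6029, 0.0774, 0.2152]
tcp_rot: [0.986, 0.166, -0.002, -0.0]
contact_force: [-3.5, -1.4, -1.0]
opening: 0.228
finger_force: 40.3
```

```bash
cat >> pts.py <<'E'
def now():
    s=ctrl.get_state();p=s["eef_pos"];print(s["time"],p.round(4),s["contact_force"].round(1));rep(np.array([.5485,.0648]),p,s["contact_force"])
E
python3 - <<'E'
from pts import *
now()
L=[(.564,.0112),(.4992,.0409),(.5161,.1096),(.5233,.1142),(.5367,.1188),(.5516,.1201),(.5665,.1172),(.5862,.1056),(.596,.0936),(.6033,.0715),(.603,.0559),(.5991,.0434)]
c,e=fit(L);print(c,(e*1e3).round(2))
E
```

```text
11.1 [0.6029 0.0774 0.2152] [-3.5 -1.4 -1. ]
ang 13.02 r 55.86 Fcw 0.55 Frad -3.74
[0.54874174 0.06506843] [ 0.99  0.12  0.21  0.33  0.06  0.11  0.07  0.19  0.2  -0.06  0.03 -0.18]
```

Call:
move_arm(
  plan=[-1.2, 3.7, 0, 0, 0, 0, 10, -1.2, 3.7, 0, 0, 0, 0, 10, -1.5, 3.6, 0, 0, 0, 0, 10],
)

```text
time: 11.4
eef_pos: [0.5996, 0.0871, 0.2154]
tcp_rot: [0.986, 0.165, -0.001, 0.0]
contact_force: [-4.0, -2.4, -3.2]
opening: 0.233
finger_force: 40.2
```

Call:
move_arm(
  plan=[-2, 2.2, 0, 0, 0, 0, 10, -1.6, 2.4, 0, 0, 0, 0, 10],
)

```text
time: 11.6
eef_pos: [0.5968, 0.092, 0.2158]
tcp_rot: [0.986, 0.165, -0.0, 0.0]
contact_force: [-3.3, -1.8, -4.5]
opening: 0.232
finger_force: 40.0
```

Call:
move_arm(
  plan=[-2, 2.1, -1, 0, 0, 0, 10, -1.7, 2.3, 0, 0, 0, 0, 10],
)

```text
time: 11.8
eef_pos: [0.5939, 0.0965, 0.2158]
tcp_rot: [0.986, 0.165, 0.001, 0.0]
contact_force: [-1.8, -1.0, -4.0]
opening: 0.23
finger_force: 40.2
```

Call:
move_arm(
  plan=[-1.9, 2.2, -1, 0, 0, 0, 10, -2, 2.1, 0, 0, 0, 0, 10],
)

```text
time: 12.0
eef_pos: [0.5904, 0.101, 0.2156]
tcp_rot: [0.986, 0.165, 0.002, 0.0]
contact_force: [0.4, -1.0, -0.9]
opening: 0.238
finger_force: 40.5
```

Call:
move_arm(
  plan=[-2, 2.1, 0, 0, 0, 0, 10, -2.1, 2, 0, 0, 0, 0, 10],
)

```text
time: 12.2
eef_pos: [0.5862, 0.1053, 0.2156]
tcp_rot: [0.986, 0.165, 0.002, -0.0]
contact_force: [2.3, 0.3, 0.7]
opening: 0.232
finger_force: 40.5
```

Call:
move_arm(
  plan=[-2.1, 2, 0, 0, 0, 0, 10, -2.2, 1.8, 0, 0, 0, 0, 10],
)

```text
time: 12.4
eef_pos: [0.5817, 0.1091, 0.2155]
tcp_rot: [0.986, 0.165, 0.002, -0.0]
contact_force: [2.2, 1.1, 2.0]
opening: 0.233
finger_force: 40.7
```

Call:
move_arm(
  plan=[-2.4, 1.6, 0, 0, 0, 0, 10, -2.5, 1.4, 0, 0, 0, 0, 10],
)

```text
time: 12.6
eef_pos: [0.5768, 0.1123, 0.2154]
tcp_rot: [0.986, 0.165, 0.002, -0.0]
contact_force: [1.6, 3.0, 4.4]
opening: 0.232
finger_force: 40.9
```

Call:
move_arm(
  plan=[-2.4, 1.7, 1, 0, 0, 0, 10, -2.5, 1.4, 0, 0, 0, 0, 10],
)

```text
time: 12.8
eef_pos: [0.5726, 0.1143, 0.2157]
tcp_rot: [0.986, 0.165, 0.003, 0.001]
contact_force: [6.1, 0.3, 1.0]
opening: 0.234
finger_force: 40.5
```

The load came on at a measured angle of about 62°, bracketed by 59.3° (free) and 64.1° (5.4 N). That makes the slack about 83°. One full turn of the spindle therefore ends with the loaded wheel at about 62° again, so I'll crank on counterclockwise.

Call:
move_arm(
  plan=[-9.1, 3, 0, 0, 0, 0, 10, -9.5, 1.3, 0, 0, 0, 0, 10, -9.6, -0.3, 0, 0, 0, 0, 10, -9.4, -2, 0, 0, 0, 0, 10, -8.9, -3.6, 0, 0, 0, 0, 10, -8.1, -5.1, 0, 0, 0, 0, 10, -7.1, -6.4, 0, 0, 0, 0, 10, -5.9, -7.6, 0, 0, 0, 0, 10, -4.5, -8.5, 0, 0, 0, 0, 10, -3, -9.1, 0, 0, 0, 0, 10],
)

```text
time: 13.8
eef_pos: [0.4952, 0.0778, 0.2152]
tcp_rot: [0.986, 0.165, -0.0, -0.002]
contact_force: [2.4, 5.3, 1.5]
opening: 0.23
finger_force: 40.8
```

Call:
move_arm(
  plan=[-1.3, -9.5, 0, 0, 0, 0, 10, 0.3, -9.6, 0, 0, 0, 0, 10, 2, -9.4, 0, 0, 0, 0, 10, 3.6, -8.9, 0, 0, 0, 0, 10, 5.1, -8.1, 0, 0, 0, 0, 10, 6.4, -7.1, 0, 0, 0, 0, 10, 7.6, -5.9, 0, 0, 0, 0, 10, 8.5, -4.5, 0, 0, 0, 0, 10, 9.1, -3, 0, 0, 0, 0, 10, 9.5, -1.3, 0, 0, 0, 0, 10],
)

```text
time: 14.8
eef_pos: [0.5442, 0.0097, 0.2145]
tcp_rot: [0.986, 0.165, -0.004, -0.002]
contact_force: [-4.9, 3.0, 4.8]
opening: 0.231
finger_force: 41.3
```

Call:
move_arm(
  plan=[9.6, 0.8, 0.5, 0, 0, 0, 10, 9.4, 2, 0, 0, 0, 0, 10, 8.9, 3.6, 0, 0, 0, 0, 10, 8.1, 5.1, 0, 0, 0, 0, 10, 7.1, 6.4, 0, 0, 0, 0, 10, 5.9, 7.6, 0, 0, 0, 0, 10, 4.5, 8.5, 0, 0, 0, 0, 10, 3, 9.1, 0, 0, 0, 0, 10, 1.3, 9.5, 0, 0, 0, 0, 10, -0.3, 9.6, 0, 0, 0, 0, 10, -2, 9.4, 0, 0, 0, 0, 10],
)

```text
time: 15.9
eef_pos: [0.6024, 0.0781, 0.2153]
tcp_rot: [0.986, 0.165, -0.001, 0.003]
contact_force: [2.4, -5.3, 1.6]
opening: 0.231
finger_force: 40.5
```

Call:
move_arm(
  plan=[-3.6, 8.9, 0, 0, 0, 0, 10, -5.1, 8.1, 0, 0, 0, 0, 10, -6.4, 7.1, 0, 0, 0, 0, 10, -5.4, 4.3, 0, 0, 0, 0, 10, -2.4, 1.7, 0, 0, 0, 0, 10],
)

```text
time: 16.4
eef_pos: [0.5802, 0.1099, 0.2157]
tcp_rot: [0.986, 0.165, 0.001, 0.001]
contact_force: [5.6, -0.6, -0.2]
opening: 0.232
finger_force: 40.5
```

Call:
move_arm(
  plan=[-2.3, 1.5, 0, 0, 0, 0, 10, -2.3, 1.3, 0, 0, 0, 0, 10, 0, 0, 0, 0, 0, 0, 10],
)

```text
time: 16.7
eef_pos: [0.5756, 0.1129, 0.2157]
tcp_rot: [0.986, 0.165, 0.001, 0.001]
contact_force: [5.4, -0.1, -0.2]
opening: 0.232
finger_force: 40.5
```

```bash
sed -i 's/\[.5485,.0648\]/[.54874,.06507]/' pts.py; python3 - <<'E'
from pts import *
now()
c=np.array([.54874,.06507])
for p in((.5768,.1123),(.5726,.1143),(.6012,.0484),(.5991,.0434)): rep(c,p,[0,0])
E
```

```text
16.7 [0.5756 0.1129 0.2157] [ 5.4 -0.1 -0.2]
ang 60.71 r 54.8 Fcw 4.75 Frad 2.54
ang 59.28 r 54.94 Fcw 0.0 Frad 0.0
ang 64.14 r 54.71 Fcw 0.0 Frad 0.0
ang -17.63 r 55.04 Fcw 0.0 Frad 0.0
ang -23.28 r 54.82 Fcw 0.0 Frad 0.0
```

Call:
move_arm(
  plan=[-1.1, 0.7, 0, 0, 0, 0, 10, 0, 0, 0, 0, 0, 0, 10],
)

```text
time: 16.9
eef_pos: [0.5746, 0.1134, 0.2157]
tcp_rot: [0.986, 0.165, 0.001, 0.001]
contact_force: [4.2, -1.2, 0.5]
opening: 0.233
finger_force: 40.5
```

Call:
move_arm(
  plan=[3.5, -2.1, 0, 0, 0, 0, 10, 3.8, -2.8, 0, 0, 0, 0, 10, 3.5, -3, 0, 0, 0, 0, 10, 0, 0, 0, 0, 0, 0, 10],
)

```text
time: 17.3
eef_pos: [0.5851, 0.1061, 0.2156]
tcp_rot: [0.986, 0.165, 0.0, -0.0]
contact_force: [2.0, 2.5, 0.6]
opening: 0.234
finger_force: 40.6
```

```bash
python3 -c "
from pts import *
now()"
```

```text
17.3 [0.5851 0.1061 0.2156] [2.  2.5 0.6]
ang 48.49 r 54.81 Fcw -0.1 Frad 3.2
```

Call:
move_arm(
  plan=[0, 0, 0, 0, 0, 0, 50, 0, 0, 0, 0, 0, 0, 85, 0, 0, 0, 0, 0, 0, 85, 0, 0, 0, 0, 0, 0, 85, 0, 0, 0, 0, 0, 0, 85, 0, 0, 0, 0, 0, 0, 85, 0, 0, 0, 0, 0, 0, 85],
)

```text
time: 18.0
eef_pos: [0.5846, 0.1063, 0.2158]
tcp_rot: [0.986, 0.165, -0.0, 0.0]
contact_force: [0.2, -1.3, 1.0]
opening: 0.996
finger_force: 0.0
```

Call:
move_arm(
  plan=[0, 0, 10, 0, 0, 0, 85, 0, 0, 20, 0, 0, 0, 85, 0, 0, 25, 0, 0, 0, 85, 0, 0, 25, 0, 0, 0, 85, 0, 0, 20, 0, 0, 0, 85, 0, 0, 10, 0, 0, 0, 85, 0, 0, 0, 0, 0, 0, 85],
)

```text
time: 18.7
eef_pos: [0.5854, 0.1064, 0.3284]
tcp_rot: [0.986, 0.165, 0.002, 0.0]
contact_force: [-0.1, -0.2, 0.0]
opening: 0.999
finger_force: 0.0
```

```bash
python3 - <<'E'
from h import *
w=cams.read_camera("wrist");cv2.imwrite("pics/w1.png",w["color"][:,:,::-1])
E
```

```text
(no output)
```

View pics/w1.png

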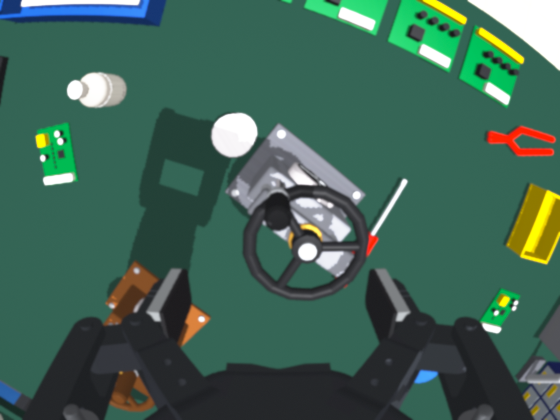

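The wheel is free, with its handle at (278,212) and hub at (308,250). The gripper is clear above it, and the spool, driver and other bystanders stand undisturbed.

```bash
python3 -c "
from plant import order
print(order.sign_off())"
```

```text
the job is handed in; nothing more can be done
None
```

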